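# Stand the toppled mask stand back up on the painting sheet

### The arm

A 6-joint arm with a two-finger parallel gripper is mounted at the origin on the work surface. World frame = base frame: x ahead of the robot, y to its left, z up, the work surface at z = 0. Lengths are in mm, angles in degrees, forces in N, time in s.
With the tool pointing down it reaches from about 300 to 875 mm from the base axis. Payload 6.4 kg.
Tool frame: the origin (TCP) lies between the finger pads; the fingertips stand 25 mm ahead of it and the grasp point (between the pads) lies 6 mm ahead of it; x points along the fingers, y is the direction in which the jaws open and shut, and the axes are right-handed (so a half turn about x gives the same grasp; the last joint's range is limited). The gripper opens to 85 mm and grips with 20 to 120 N. Pads are 22 mm wide; open, the fingers measure 114 mm over their backs; the gripper's body (76 mm by 85 mm) begins 54 mm behind the grasp point. The pads swing forward as they close: fully open they stand 13 mm farther back than shut.
Start: joints at [59.742, 10.359, 92.074, -0, 77.567, -11.82], TCP at [181.847, 545.503, 256.288] pointing down, gripper open.
Joint ranges: [-171.53, 171.53], [-51.25, 118.39], [17.06, 147.69], [-65.23, 245.23], [0, 150.52], [-178.68, 178.68]. Speed limits (degrees/s): [147.25, 147.25, 172.46, 180, 180, 180].

### API

Orientations are given as [roll, pitch, yaw] about the fixed x, y, z axes, in that order (R = Rz(yaw) Ry(pitch) Rx(roll)).
In Python, from plant import robot gives the robot as it stands.
- The arm moves only by the shell command python3 -m inch 'ROWS' [FORCE]. ROWS is JSON, a list that holds one entry, the list of rows, each a list of 5 numbers: the finger opening in m, from 0 to 0.0854, then the shift along the tool's x, y, z in m, then the turn about the tool's x in rad. In form: [[[grip, x, y, z, yaw], ...]]. A call has 1 to 8 rows; each row is the pose to reach, as a shift and turn from the pose commanded when the call began, along the tool's axes at that moment; what a row does not reach only later rows make up. A row lasts 1/12 s, in which the tool goes at most 41.7 mm and 7.16 degrees, less where a joint would pass 70% of its speed; a pose out of reach is approached as far as the arm can. A call with a gripper value outside its range is refused whole. The fingers move at their own pace and stop on an object; FORCE is the grip in N (left out, the last holds). Time passes only in rows, so rows that repeat a pose let the fingers close. It gives the time, the measured TCP pose, the force and the opening at its end, in the units of the state.
- robot.read_state(): the state, without advancing time (a new reading comes with each control period).
- robot.get_image(name): name is "scene" or "side" or "wrist"; returns the picture (480x640x3 uint8, red, green, blue); there is no depth.
- robot.camera_model(name): a dict with "fx", "fy", "cx", "cy" (pixels), "dist" ([k1, k2, p1, p2, k3] as OpenCV has them; the pictures are not rectified), "rvec" (rotation vector, rad) and "tvec" (3), from world to camera coordinates, as OpenCV has them. Camera axes: x right, y down, z forward; pixel columns grow to the right and rows downward; lengths in mm; the calibration is good to about 2 mm. A picture is of the moment at which its call begins: read the wrist's pose just before it. camera_model takes no time and is no camera call; for the wrist camera it gives the pose at the moment of the call.
- robot.sign_off(): hands the job in, once; it reports no verdict.
Trained networks look in the newest picture that a camera, given by its name, has taken for a name from the list of things; names that differ only in an ending like _2 or _b are one class to them, and where a whole thing is asked for, a point or a joint stands for the part that bears it (a point fixed in the world has none). Each returns a list of dicts, best first, with "conf" (0 to 1); they miss things now and then, are a little off and sometimes report something else, mostly with a low value. They report only what shows in the picture. A call takes as long as a camera call.
- robot.look_for(thing, camera): "point" ([column, row] in pixels, amid what is visible of it).
- robot.spot_point(thing, camera): "point" ([column, row] in pixels: a listed point, or the origin of a listed thing).
The state is a dict: "time": time; "joints": joint angles; "qvel": joint speeds; "tau": joint torques, N m; "eef_pos": TCP position; "tcp_rot": TCP orientation; "contact_force": force on the tool from outside, world axes, zero at the start; "ft_torque": the same for the moment, N m; "opening": finger opening in mm.
Only numpy, scipy, OpenCV 4.12 (cv2) and the standard library are available. Lean on these libraries where they do the work, as an engineer would, in place of code of your own. Each camera call takes 0.05 s, during which the arm holds its last target.

### The job

The mask stand has been knocked over and lies on the bench. Only by pushing with the fingertips, never gripping it or lifting it off the bench, tip it back up onto its square foot; then, still standing, push it along the bench to the middle of the taped-down sheet of paper, ready for a mask to be painted on it. Leave the horn, the jar, the paint tin and the brush where they are.

Things in the scene. Friction and masses are not known exactly. Their poses are not given: they have to be found in the camera images.
- stand: wooden mask stand, 0.5 to 0.7 kg, mostly in its foot (centre of mass 43 mm above the underside): square beech foot 160 x 160 x 28 mm, a 16 mm aluminium tube from the middle of its upper face, a rounded wooden head 64 mm wide, 212 to 268 mm above the underside. Origin: centre of the foot's underside; z along the tube from foot to head (up when upright); x, y parallel to the foot's sides
- stand_top (a point): top of the head, on the tube's axis 268 mm from the underside. At the start head and foot both rest on the bench, the tube sloping about 13 degrees down to the head. Pushed away from the head, high on the tube side of the foot, the stand turns over the foot's lower edge; after some 40 degrees it falls upright by itself, the tube swinging up behind the pusher and leaning on it if in the way
- foot_corner0 (a point): corner (-x, -y) of the foot's underside; on the bench (height 0) when the stand is upright
- foot_corner1 (a point): corner (+x, -y) of the foot's underside; on the bench (height 0) when the stand is upright
- foot_corner2 (a point): corner (+x, +y) of the foot's underside; on the bench (height 0) when the stand is upright. At the start the +y side of the foot is uppermost, about 155 mm up, and the -y side rests on the bench
- foot_corner3 (a point): corner (-x, +y) of the foot's underside; on the bench (height 0) when the stand is upright
- sheet: square sheet of pale paper 280 x 280 mm, under 1.5 mm thick, taped flat to the bench by its corners, fixed; nothing catches on its edge. Origin: its centre, at bench height; x and y along its sides. It lies to the left (+y) of the stand
- horn: loose curved animal horn lying flat, about 200 mm across, up to 38 mm thick; bystander. Origin: on the bench, about 70 mm from the thick end
- jar: closed amber glass jar, 68 mm in diameter, 85 mm high; bystander. Origin: centre of its underside
- tin: closed steel paint tin, 82 mm in diameter, 90 mm high; bystander. Origin: centre of its underside
- brush: paint brush 220 mm long lying on the bench; bystander. Origin: on the bench below its middle; x along its length

How it is judged (in metres and radians):
On the way, in this order (a step that is already met when the one before it is completed fails the run):
1. the stand is upright on its foot (angle between stand's own z axis and vertical below 0.06 rad and height (world z) of stand below 0.006 m), for 0.2 s.
2. the upright stand is in the middle of the sheet (angle between stand's own z axis and vertical below 0.06 rad and horizontal distance between stand and sheet below 0.025 m), for 0.2 s.
At the end, for the whole second after the job is handed in: the stand is upright (within 0.06 rad) and at rest on its foot on the bench, the foot's centre within 25 mm of the sheet's centre (all of step 2 and height (world z) of stand below 0.006 m and linear speed of stand below 0.02 m/s and angular speed of stand below 0.1 rad/s); the robot touches nothing.
It fails at once if the stand is lifted off the bench (all four corners of the foot's underside more than 20 mm up) (height (world z) of each of foot_corner0, foot_corner1, foot_corner2, foot_corner3 above 0.02 m).
It fails at once if the stand is gripped (foot, tube or head squeezed between the fingers) (contact force between the fingers and stand above 12 N and ((x of the grasp point in the frame of stand between -0.072 and 0.072 m and y of the grasp point in the frame of stand between -0.072 and 0.072 m and z of the grasp point in the frame of stand between 0.004 and 0.024 m) or (x of the grasp point in the frame of stand between -0.012 and 0.012 m and y of the grasp point in the frame of stand between -0.012 and 0.012 m and z of the grasp point in the frame of stand between 0.03 and 0.21 m) or (x of the grasp point in the frame of stand between -0.028 and 0.028 m and y of the grasp point in the frame of stand between -0.028 and 0.028 m and z of the grasp point in the frame of stand between 0.21 and 0.264 m))).
It fails at once if the horn, jar, paint tin or brush is disturbed (moved more than 30 mm) (distance of any of horn, jar, tin, brush from where it was at the start of the episode above 0.03 m).
It also fails if it takes over 72 s, if anything falls off the work surface, if the arm or the gripper's body presses on something with over 40 N, if the wrist force passes 120 N, or if a joint passes its speed limit or range.

## Working session

There is one attempt and no reset: what is moved stays moved. The work goes in short steps, Python scripts to look and compute and a shell command to move; the robot and the scene stay as the last step left them, time stands still between calls to the robot, and variables do not carry over. Pictures are saved under pics/ and viewed, and the job is handed in when it is done.

```bash
ls; mkdir -p pics; python3 - <<'E'
from plant import robot
import cv2
print(robot.read_state())
for c in ["scene","side","wrist"]:
    im=robot.get_image(c); cv2.imwrite(f"pics/{c}0.png",im[:,:,::-1])
    print(c,robot.camera_model(c))
    for t in ["stand_top","foot_corner0","foot_corner1","foot_corner2","foot_corner3","sheet","horn","jar","tin","brush","stand"]:
        if c!="wrist":
            r=robot.spot_point(t,c); print(t,[(d['point'],round(d['conf'],2)) for d in r[:2]])
E
```

```text
pics
{'time': 0.0, 'joints': array([ 5.97412665e+01,  1.03996947e+01,  9.21328998e+01,  4.37527034e-04,
        7.75674079e+01, -1.18202903e+01]), 'qvel': array([-0.04066571, -0.00884638,  0.03485739, -0.03433462,  0.0434457 ,
        0.01194469]), 'tau': array([ 4.59475796e-04, -4.44884670e+01, -3.51328254e+01, -2.27304186e-04,
        9.06517671e-03, -1.73481948e-05]), 'eef_pos': array([181.5813933 , 545.03199939, 255.39520577]), 'tcp_rot': array([-102.0649947 ,   89.89999677, -120.50353245]), 'contact_force': array([-0.43955681, -0.2267704 ,  0.25729764]), 'ft_torque': array([ 0.0015784 , -0.03927249, -0.00862279]), 'opening': 85.70901568735121}
scene {'fx': 566.112200956889, 'fy': 566.112200956889, 'cx': 326.95502642303586, 'cy': 249.02435502202988, 'dist': array([-0.14207104,  0.        ,  0.        ,  0.        ,  0.        ]), 'rvec': array([ 0.96159767,  2.65296766, -0.81952755]), 'tvec': array([ 411.4009392 , -266.29545664, 2018.9075035 ])}
stand_top [([247.2, 171.4], 0.93), ([263.9, 300.0], 0.15)]
foot_corner0 [([281.2, 193.4], 0.97), ([315.1, 164.3], 0.96)]
foot_corner1 [(
[... 820 characters left out ...]
 299.0], 0.83), ([284.5, 324.1], 0.83)]
foot_corner2 [([333.2, 299.0], 0.83), ([284.5, 324.1], 0.83)]
foot_corner3 [([333.2, 299.0], 0.83), ([284.5, 324.1], 0.83)]
sheet [([267.8, 235.7], 0.83)]
horn [([378.5, 268.9], 0.92)]
jar [([247.0, 186.8], 0.71), ([269.0, 232.3], 0.31)]
tin [([331.2, 297.1], 0.74), ([359.1, 231.1], 0.6)]
brush [([394.0, 327.3], 0.56)]
stand [([304.7, 323.2], 0.71)]
wrist {'fx': 388.6110342748996, 'fy': 388.6110342748996, 'cx': 322.07553721956185, 'cy': 242.99098516939458, 'dist': array([-0.08315993,  0.        ,  0.        ,  0.        ,  0.        ]), 'rvec': array([-2.36728418, -1.70529232, -0.22923581]), 'tvec': array([-575.68779973,  -33.46511784,  376.89585733])}
```

View pics/scene0.png

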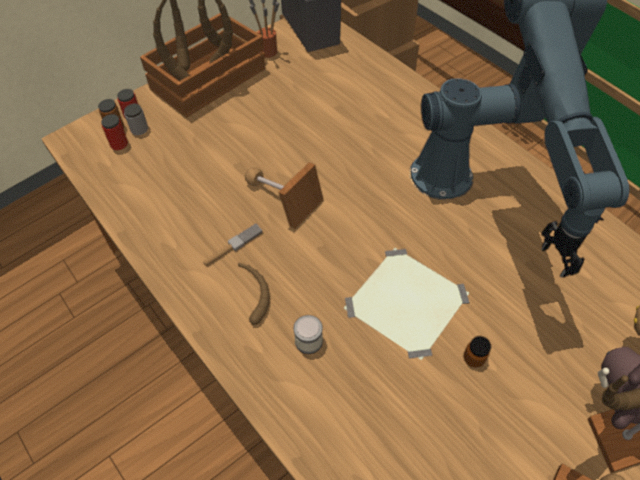

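View pics/side0.png

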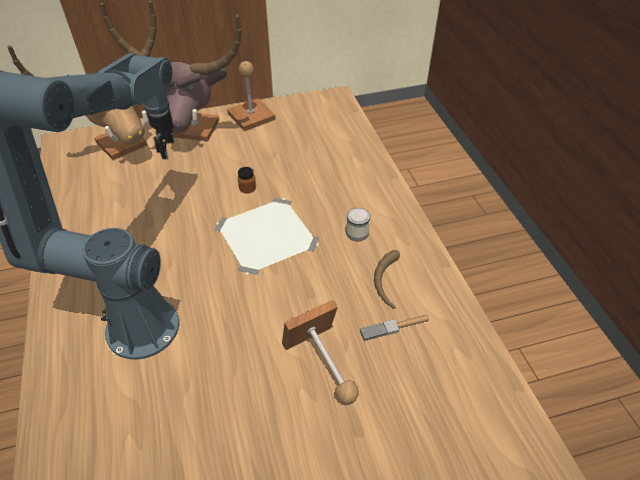

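```bash
cat > h.py <<'E'
import numpy as np, cv2
def cam(m):
    K=np.array([[m['fx'],0,m['cx']],[0,m['fy'],m['cy']],[0,0,1]]); return K,np.array(m['dist']),np.array(m['rvec'],float),np.array(m['tvec'],float)
def proj(m,P):
    K,d,r,t=cam(m); return cv2.projectPoints(np.array(P,float).reshape(-1,1,3),r,t,K,d)[0].reshape(-1,2)
def ray(m,p):
    K,d,r,t=cam(m); R=cv2.Rodrigues(r)[0]
    u=cv2.undistortPoints(np.array(p,float).reshape(1,1,2),K,d).ravel()
    return -R.T@t, R.T@np.array([u[0],u[1],1.])
def onz(m,p,z=0.):
    o,v=ray(m,p); return o+v*(z-o[2])/v[2]
def tri(m1,p1,m2,p2):
    o1,v1=ray(m1,p1);o2,v2=ray(m2,p2);v1=v1/np.linalg.norm(v1);v2=v2/np.linalg.norm(v2)
    s=np.linalg.lstsq(np.c_[v1,-v2],o2-o1,rcond=None)[0]
    a=o1+s[0]*v1;b=o2+s[1]*v2
    return (a+b)/2,np.linalg.norm(a-b)
E
python3 - <<'E'
from plant import robot
from h import *
np.set_printoptions(precision=1,suppress=True)
s,d=robot.camera_model("scene"),robot.camera_model("side")
for n,p,q in [("top",(247.2,171.4),(355.2,401)),("sheet",(407,299.3),(267.8,235.7)),("horn",(266.7,297.2),(378.5,268.9)),("jar",(471.6,355.2),(247,186.8)),("tin",(304.9,346.3),(359.1,231.1)),("brush",(233.9,247.5),(394,327.3)),("stand",(303.8,198.8),(304.7,323.2))]:
    print(n,onz(s,p),onz(d,q),*tri(s,p,d,q))
for t in ["foot_corner0"]:
    for c in ["scene","side"]:
        robot.get_image(c)
        print(c,[(x['point'],round(x['conf'],2)) for x in robot.spot_point(t,c)])
E
```

```text
top [ 526.3 -459.5    0. ] [ 556.3 -419.1    0. ] [ 545.4 -433.1   34.6] 8.631391934354607
sheet [453.9 285.    0. ] [460.6 275.    0. ] [457.  282.1  -3.9] 9.984976272746232
horn [779.9   3.2   0. ] [788.5  16.3   0. ] [783.7   8.4  10.9] 1.7756463970469099
jar [439.4 541.7   0. ] [440.2 556.4   0. ] [441.2 544.    9. ] 5.195862654451913
tin [792.3 206.5   0. ] [783.5 203.9   0. ] [788.1 206.2  -4.5] 6.6842779451212335
brush [ 752.  -214.8    0. ] [ 751.7 -219.6    0. ] [ 752.  -217.3   -3.2] 1.9031301354667127
stand [ 449.4 -228.6   -0. ] [ 488.9 -126.9    0. ] [ 481.1 -178.2   73.6] 8.916132290431612
scene [([295.2, 227.8], 0.83), ([282.8, 195.6], 0.76), ([324.2, 196.3], 0.64), ([316.5, 160.1], 0.55)]
side [([331.8, 297.8], 0.92), ([327.3, 322.1], 0.9), ([278.8, 338.4], 0.65), ([284.1, 321.5], 0.58)]
```

Scene view: the foot stands on edge at about (300,195) with its underside facing the sheet. The head is at (250,175) and the sheet's middle at (407,300). Side view: the head is at (347,392), the foot's upper edge runs (284,321)–(332,298), and the sheet is at (268,236). Next I'll fit the stand's pose to these points.

```bash
cat >> h.py <<'E'
from scipy.spatial.transform import Rotation as Ro
def lying(x,y,psi,tilt):
    # psi: push heading (horizontal away from head); tilt: z axis below horizontal. returns R,t
    h=np.array([np.cos(psi),np.sin(psi),0]);up=np.array([0,0,1.])
    z=-h*np.cos(tilt)-up*np.sin(tilt); yb=up*np.cos(tilt)-h*np.sin(tilt); xb=np.cross(yb,z)
    R=np.c_[xb,yb,z]
    t=np.array([x,y,0.]); t[2]=80*np.cos(tilt)+28*np.sin(tilt)
    return R,t
E
cat > fit.py <<'E'
from plant import robot
from h import *
from scipy.optimize import least_squares
np.set_printoptions(precision=1,suppress=True)
s,d=robot.camera_model("scene"),robot.camera_model("side")
for m in(s,d): print("cam",ray(m,(320,240))[0])
C=dict(c0=(-80,-80,0),c1=(80,-80,0),c2=(80,80,0),c3=(-80,80,0),o=(0,0,0),top=(0,0,268))
print(lying(0,0,np.pi/2,.2)[0])
obs=[]
# body x direction decided below
obs=[(s,'top',(247.2,171.4)),(d,'top',(355.2,401)),(s,'o',(303.8,198.8)),(d,'o',(304.7,323.2)),
(s,'c2',(282,194.5)),(s,'c3',(315.8,162.5)),(s,'c1',(295.2,227.8)),(s,'c0',(324.2,196.3)),(d,'c2',(332.3,298.3)),(d,'c3',(284.2,322.5))]
def f(p):
    R,t=lying(*p); return np.concatenate([(proj(m,R@np.array(C[n],float)+t)-np.array(q)).ravel() for m,n,q in obs])
r=least_squares(f,[481,-178,np.deg2rad(104),.22],x_scale=[10,10,.1,.1],loss='soft_l1')
print(r.x,np.rad2deg(r.x[2:])); print(f(r.x).reshape(-1,2))
R,t=lying(*r.x)
import cv2
for c,m in(("scene",s),("side",d)):
    im=cv2.imread(f"pics/{c}0.png")
    b=np.array([(X,Y,Z) for Z in(0,28) for X,Y in((-80,-80),(80,-80),(80,80),(-80,80))],float)
    p=proj(m,b@R.T+t)
    for i,j in [(0,1),(1,2),(2,3),(3,0),(4,5),(5,6),(6,7),(7,4),(0,4),(1,5),(2,6),(3,7)]:
        cv2.line(im,tuple(int(v) for v in p[i]),tuple(int(v) for v in p[j]),(0,255,0) if i<4 and j<4 else (255,0,0),1)
    a=proj(m,np.array([(0,0,28),(0,0,268.)])@R.T+t); cv2.line(im,*[tuple(int(v) for v in q) for q in a],(0,0,255),1)
    u,v=p.mean(0).astype(int); cr=im[v-100:v+140,max(u-120,0):u+140]; cv2.imwrite(f"pics/{c}fit.png",cv2.resize(cr,None,fx=2.2,fy=2.2))
print("foot top centre face",R@[0,60,28]+t,"lower edge",R@[0,-80,28]+t,"head",R@[0,0,268]+t)
E
python3 fit.py
```

```text
cam [1188.9  778.1 1515.6]
cam [  260.3 -1084.7  1440. ]
[[ 1.  -0.  -0. ]
 [-0.  -0.2 -1. ]
 [ 0.   1.  -0.2]]
[ 480.1 -180.5    1.8    0.2] [104.8  10.9]
[[-1.9  0.5]
 [-0.7  0.4]
 [ 1.  -2.9]
 [ 1.3 -0.9]
 [ 2.8 -0.8]
 [-0.7  0.3]
 [-0.4  0.4]
 [-1.3  1.5]
 [-0.3  0.2]
 [-0.9 -0.1]]
foot top centre face [ 490.  -218.1  137.5] lower edge [ 483.2 -192.5    0. ] head [ 547.3 -435.    33.1]
```

View pics/scenefit.png

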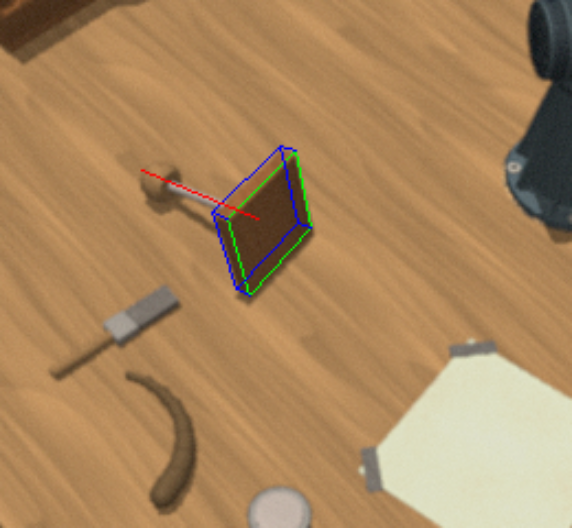

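View pics/sidefit.png

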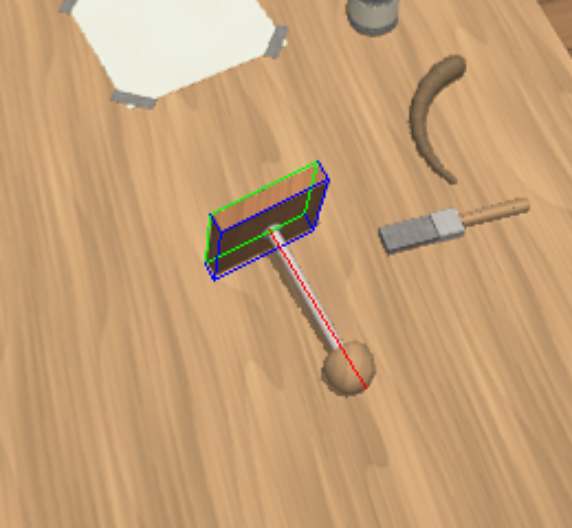

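```bash
python3 - <<'E'
from plant import robot
from h import *
np.set_printoptions(precision=3,suppress=True)
st=robot.read_state()
R=Ro.from_euler('xyz',st['tcp_rot'],degrees=True).as_matrix();print(R)
s,d=robot.camera_model("scene"),robot.camera_model("side")
# sheet corners by threshold
for c,m in(("scene",s),("side",d)):
    im=cv2.imread(f"pics/{c}0.png"); hsv=cv2.cvtColor(im,cv2.COLOR_BGR2HSV)
    mask=((hsv[:,:,1]<60)&(hsv[:,:,2]>190)).astype(np.uint8)
    n,l,stt,cen=cv2.connectedComponentsWithStats(mask)
    i=1+np.argmax(stt[1:,4]); print(c,stt[i],cen[i],onz(m,cen[i],1))
    ys,xs=np.where(l==i); P=np.array([onz(m,(x,y),0.7)[:2] for x,y in zip(xs,ys)]); print(P.mean(0),cv2.minAreaRect(P.astype(np.float32)))
E
```

```text
[[ 0.     0.316  0.949]
 [-0.     0.949 -0.316]
 [-1.     0.     0.   ]]
scene [ 352  255  110   96 6854] [406.844 302.205] [461.909 292.317   1.   ]
[460.425 291.038] ((456.43377685546875, 286.8079833984375), (279.6426086425781, 279.7761535644531), 12.89505386352539)
side [ 220  202   93   68 4180] [265.939 235.03 ] [454.753 279.171   1.   ]
[455.388 281.435] ((457.09234619140625, 287.2379150390625), (280.9965515136719, 280.6191711425781), 12.665172576904297)
```

The fit overlays the images well in both views. The push heading is 104.8°. The sheet measures 280 mm square, centred at (457, 287). I'll fly over to behind the foot.

```bash
python3 -m inch '[[[0.01,0,-0.1,0.08,0],[0.01,0,-0.255,0.214,0],[0.01,0,-0.255,0.214,0],[0.01,0,-0.255,0.214,0],[0.01,0,-0.255,0.214,0],[0.01,0,-0.255,0.214,0],[0.01,0,-0.255,0.214,0],[0.01,0,-0.255,0.214,0]]]' 30
python3 -m inch '[[[0.01,0,-0.255,0.214,0],[0.01,0,-0.255,0.214,0],[0.01,0,-0.255,0.214,0],[0.01,0,-0.255,0.214,0],[0.01,0,-0.255,0.214,0],[0.01,0,-0.255,0.214,0],[0.01,0,-0.255,0.214,0],[0.01,0,-0.255,0.214,0]]]'
python3 -m inch '[[[0.01,0,-0.153,0.13,0.991],[0.01,0,-0.153,0.13,0.991],[0.01,0,-0.153,0.13,0.991],[0.01,0,-0.153,0.13,0.991],[0.01,0,-0.153,0.13,0.991],[0.01,0,-0.153,0.13,0.991],[0.01,0,-0.153,0.13,0.991],[0.01,0,-0.153,0.13,0.991]]]'
cat > look.py <<'E'
import sys
from plant import robot
from h import *
np.set_printoptions(precision=3,suppress=True)
st=robot.read_state(); R=Ro.from_euler('xyz',st['tcp_rot'],degrees=True).as_matrix()
print(st['time'],st['eef_pos'],st['joints'],'F',st['contact_force'],st['opening']);print("ty",R[:,1],"tz",R[:,2])
tag=sys.argv[1]
ims=[cv2.cvtColor(robot.get_image(c),cv2.COLOR_RGB2BGR) for c in sys.argv[2:]]
for c,i in zip(sys.argv[2:],ims): cv2.imwrite(f"pics/{c}{tag}.png",i)
E
python3 look.py 1 side scene wrist
```

```text
time: 2.12
eef_pos: [304.4, 234.2, 256.5]
tcp_rot: [31.6, 89.9, 13.2]
contact_force: [1.6, 0.1, 0.7]
opening: 10.3
time: 2.78
eef_pos: [426.9, -76.1, 256.6]
tcp_rot: [-1.7, 89.9, -20.2]
contact_force: [0.9, 0.9, 0.6]
opening: 10.2
time: 3.45
eef_pos: [501.4, -260.9, 255.8]
tcp_rot: [-146.9, 89.9, 137.4]
contact_force: [0.3, 0.0, -0.0]
opening: 10.1
3.45 [ 501.44  -260.851  255.755] [-39.514   9.178  93.501   0.003  77.373 -53.863] F [ 0.347  0.04  -0.015] 10.146378017736293
ty [ 0.969  0.248 -0.   ] tz [ 0.248 -0.969 -0.001]
```

View pics/side1.png

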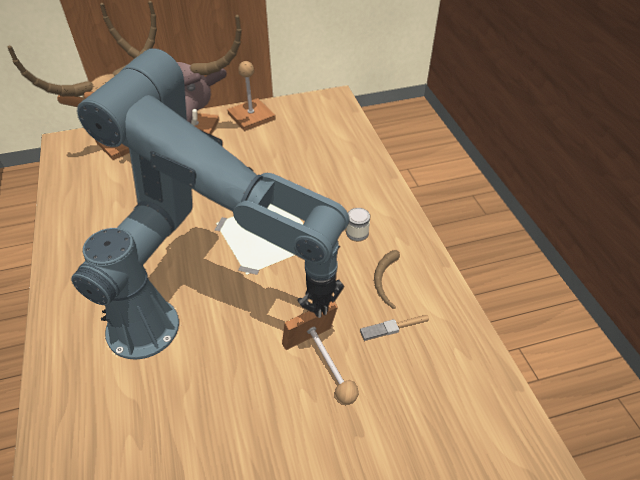

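View pics/wrist1.png

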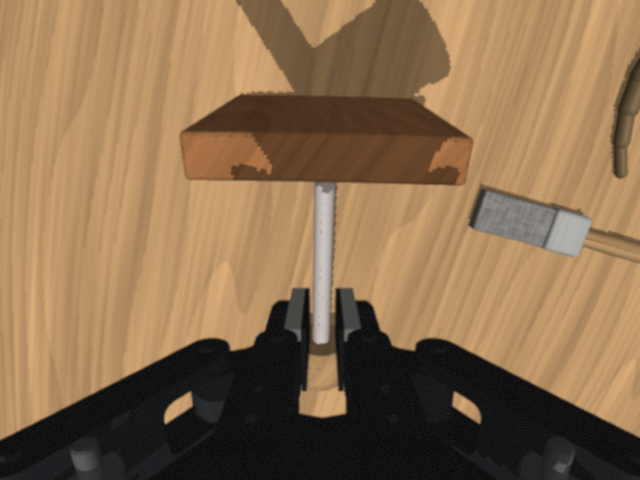

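The wrist view shows the fingers centred over the tube, with its end at (322,185) just behind the foot's tube side, and the foot square to the jaws. I'll lower and begin to push.

```bash
python3 -m inch '[[[0.01,0.04,0,0,0],[0.01,0.08,0,0,0],[0.01,0.102,0,0,0],[0.01,0.102,0,0,0],[0.01,0.102,0,-0.01,0],[0.01,0.102,0,-0.02,0]]]'
python3 -m inch '[[[0.01,0,0,-0.006,0],[0.01,0,0,-0.012,0],[0.01,0,0,-0.018,0],[0.01,0,0,-0.024,0],[0.01,0,0,-0.03,0],[0.01,0,0,-0.036,0],[0.01,0,0,-0.042,0],[0.01,0,0,-0.048,0]]]'
python3 look.py 2 side wrist
```

```text
time: 4.1
eef_pos: [497.2, -240.8, 156.1]
tcp_rot: [39.5, 89.9, -35.6]
contact_force: [0.3, -0.3, 0.6]
opening: 10.0
time: 4.77
eef_pos: [484.0, -193.7, 154.3]
tcp_rot: [8.5, 90.0, -66.7]
contact_force: [0.1, -1.1, 0.6]
opening: 9.7
4.7667 [ 484.033 -193.725  154.324] [-34.867  10.332 104.847  -0.007  64.81  -49.646] F [ 0.131 -1.056  0.555] 9.666641332014
ty [0.967 0.255 0.   ] tz [ 0.255 -0.967  0.   ]
```

View pics/side2.png

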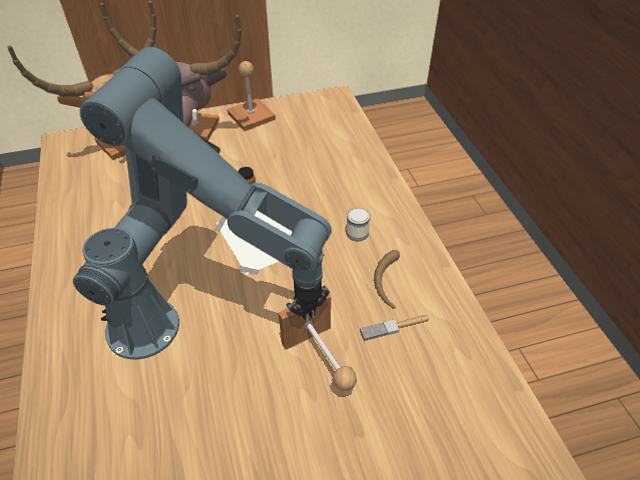

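View pics/wrist2.png

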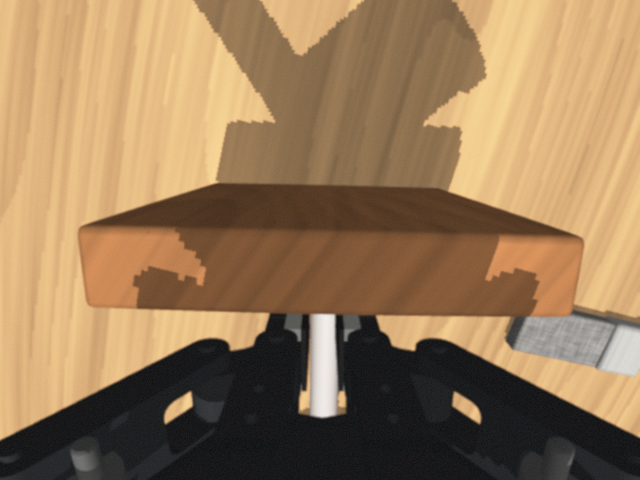

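The head has lifted off the bench and the foot is turning about its lower edge, still square to the fingers. I'll keep pushing.

```bash
python3 -m inch '[[[0.01,0,0,-0.005,0],[0.01,0,0,-0.01,0],[0.01,0,0,-0.015,0],[0.01,0,0,-0.02,0],[0.01,0,0,-0.025,0],[0.01,0,0,-0.03,0],[0.01,0,0,-0.034,0],[0.01,0,0,-0.034,0]]]'
python3 look.py 3 side wrist
```

```text
time: 5.53
eef_pos: [474.9, -160.1, 154.0]
tcp_rot: [-147.3, 89.9, 137.5]
contact_force: [0.3, -0.3, 1.0]
opening: 9.9
5.5333 [ 474.93  -160.149  153.959] [-32.237   7.947 107.669   0.016  64.463 -47.067] F [ 0.282 -0.348  1.027] 9.946104622661244
ty [ 0.967  0.256 -0.001] tz [ 0.256 -0.967 -0.001]
```

View pics/side3.png

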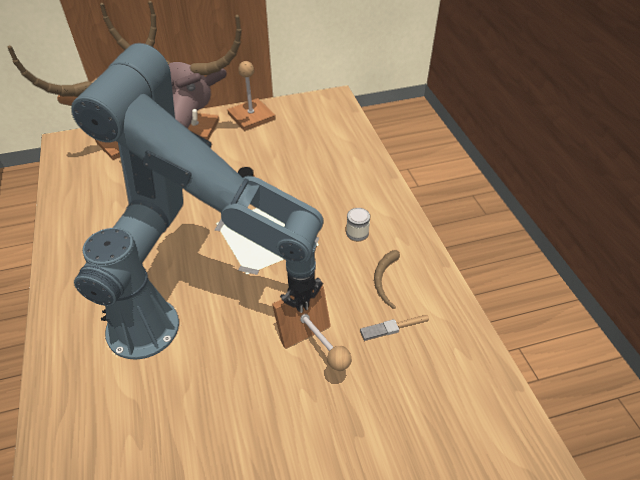

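View pics/wrist3.png

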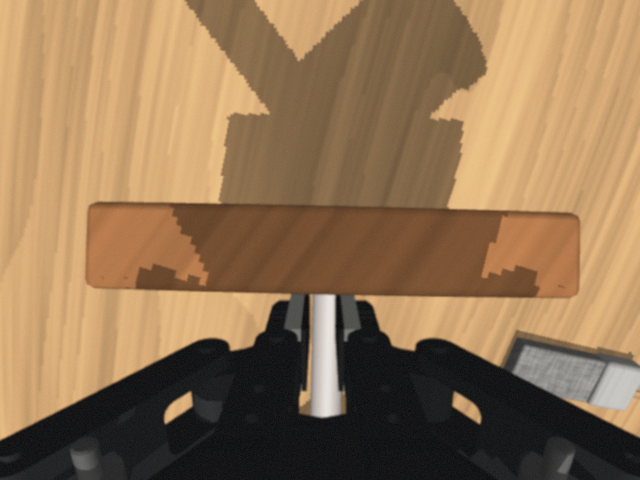

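```bash
python3 -m inch '[[[0.01,0,0,-0.006,0],[0.01,0,0,-0.012,0],[0.01,0,0,-0.02,0],[0.01,0,0,-0.042,0],[0.01,0,0,-0.08,0],[0.01,0,0,-0.12,0],[0.01,0,0,-0.16,0],[0.01,0,0,-0.18,0]]]'
python3 look.py 4 side scene wrist
```

```text
time: 6.3
eef_pos: [427.1, 16.5, 153.7]
tcp_rot: [-146.3, 89.8, 138.5]
contact_force: [0.8, 0.1, -0.3]
opening: 10.2
6.3 [427.08   16.535 153.742] [-13.833  -1.637 117.825   0.079  63.948 -28.729] F [ 0.843  0.112 -0.284] 10.241421676727889
ty [ 0.967  0.256 -0.001] tz [ 0.256 -0.967 -0.002]
```

View pics/side4.png

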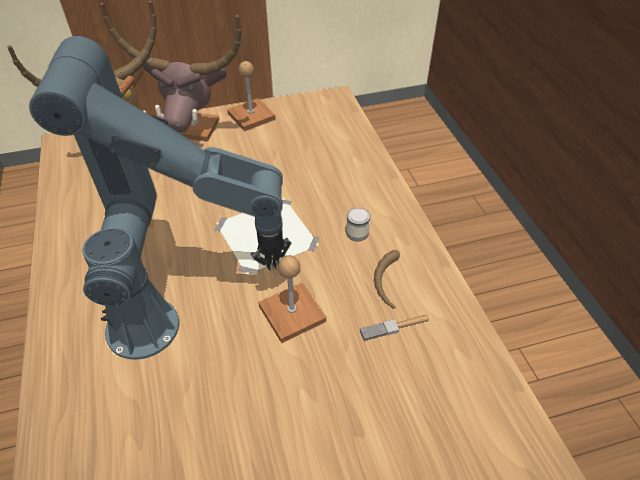

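View pics/scene4.png

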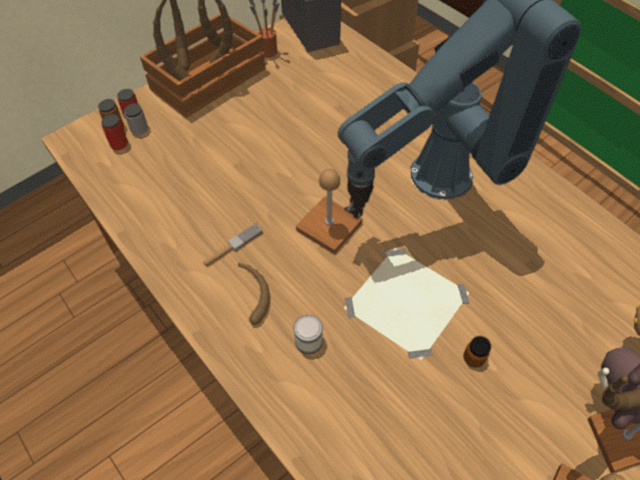

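The stand is upright: its foot is at about (293,312) in the side view and (330,222) in the scene view. Next I'll raise the hand clear and measure the pose.

```bash
python3 -m inch '[[[0.085,-0.01,0,-0.04,0],[0.085,-0.05,0,-0.04,0],[0.085,-0.09,0,-0.04,0],[0.085,-0.13,0,-0.04,0],[0.085,-0.17,0,-0.04,0],[0.085,-0.18,0,-0.04,0]]]'
python3 look.py 5 side scene wrist
cat > up.py <<'E'
import sys
from plant import robot
from h import *
from scipy.optimize import least_squares
np.set_printoptions(precision=1,suppress=True)
x0=[float(v) for v in sys.argv[1:4]]
ms={};ob=[]
C=np.array([(-80,-80,0),(80,-80,0),(80,80,0),(-80,80,0)],float)
for c in("scene","side"):
    robot.get_image(c);m=robot.camera_model(c)
    pts=[q['point'] for q in robot.spot_point("foot_corner0",c) if q['conf']>.3]
    o=[q['point'] for q in robot.spot_point("stand",c) if q['conf']>.3][:1]
    t=[q['point'] for q in robot.spot_point("stand_top",c) if q['conf']>.3][:1]
    print(c,pts,o,t); 
    for p in pts: print("  corner",onz(m,p)[:2])
    if o: print("  o",onz(m,o[0])[:2])
    if t: print("  top",onz(m,t[0],268)[:2])
    ob.append((m,pts,o,t))
def f(p):
    R=Ro.from_euler('z',p[2],degrees=True).as_matrix();tt=np.array([p[0],p[1],0]);r=[]
    for m,pts,o,t in ob:
        P=proj(m,C@R.T+tt)
        for q in pts:
            dd=P-np.array(q); k=np.argmin((dd**2).sum(1)); r+=list(dd[k])
        for q in o: r+=list(proj(m,tt)[0]-q)
        for q in t: r+=list(proj(m,tt+[0,0,268])[0]-q)
    return np.array(r)
r=least_squares(f,x0,x_scale=[10,10,5],loss='soft_l1'); print("pose",r.x,"res",f(r.x))
E
python3 up.py 450 -90 14.8
```

```text
time: 6.95
eef_pos: [422.1, 50.3, 341.4]
tcp_rot: [64.7, 89.4, -10.6]
contact_force: [1.5, 0.3, 0.8]
opening: 81.2
6.95 [422.087  50.277 341.442] [ -9.286 -14.    105.984  -0.014  87.389 -24.018] F [1.454 0.28  0.83 ] 81.21734139667198
ty [0.967 0.254 0.01 ] tz [ 0.254 -0.967  0.005]
scene [[331.7, 257.1], [323.6, 199.5], [294.0, 232.1], [364.2, 221.7]] [[326.7, 228.9]] [[326.8, 171.7]]
  corner [531.3  18. ]
  corner [ 398.9 -182.3]
  corner [ 563.1 -137.9]
  corner [355.5 -21.1]
  o [471.5 -78.6]
  top [463.6 -88.1]
side [[326.8, 322.9], [301.2, 289.1], [280.4, 341.1], [257.6, 305.6]] [[291.3, 314.9]] [[287.4, 260.0]]
  corner [ 555.7 -145.3]
  corner [513.2   6.5]
  corner [ 400.4 -169.2]
  corner [361.2 -18.7]
  o [456.3 -84.5]
  top [455.6 -85.7]
pose [459.3 -84.   12.8] res [ 1.5 -3.2  0.4  0.4  0.7 -2.5 -2.3  0.7  1.8 -2.9  2.   0.1 -0.3 -0.2
  1.4 -1.6  0.3  3.   1.1  1.1  0.9 -0.3  1.1 -0.7]
```

View pics/wrist5.png

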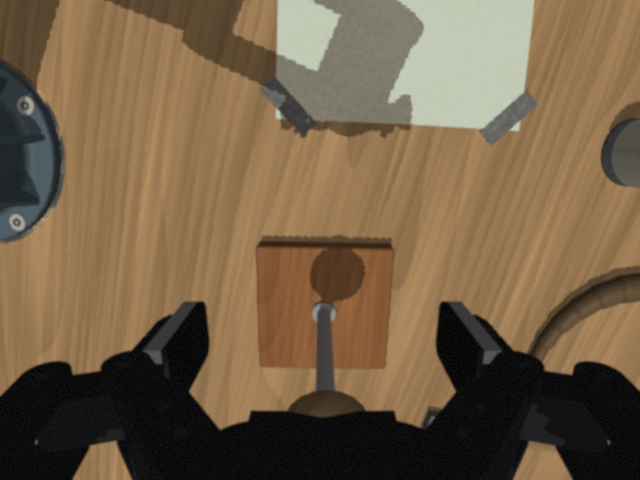

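View pics/scene5.png

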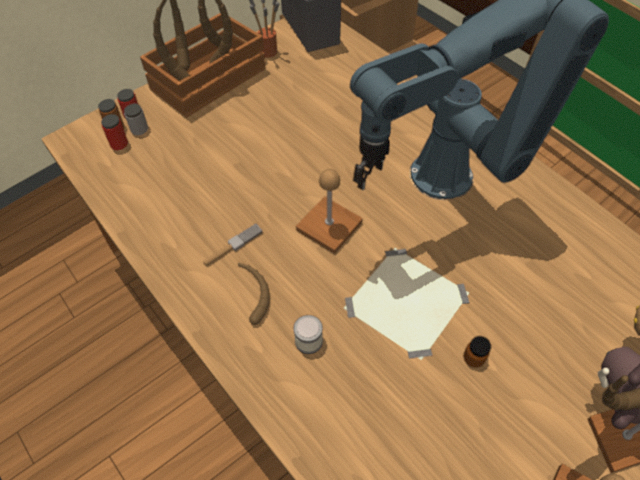

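Scene view: the stand is upright with its base at (330,225). The wrist view shows the foot square to the jaws within about 1°. The pose is about (459, −84), and the sheet lies 371 mm further along +y, almost straight. I'll go over the head to behind the stand, turn the jaws to face +y and come down.

```bash
python3 -m inch '[[[0.085,0,-0.004,0.035,0],[0.085,0,-0.008,0.075,0],[0.085,0,-0.015,0.115,0.05],[0.085,0,-0.02,0.155,0.1],[0.085,0,-0.025,0.195,0.2],[0.085,0,-0.03,0.235,0.25],[0.085,0,-0.0315,0.266,0.25],[0.085,0,-0.0315,0.266,0.25]]]'
python3 look.py 6 wrist
```

```text
time: 8.17
eef_pos: [456.9, -219.0, 333.4]
tcp_rot: [-34.3, 89.9, -124.1]
contact_force: [-0.6, 0.5, -0.7]
opening: 85.0
8.1667 [ 456.857 -218.974  333.413] [-39.002  -1.802  96.128  -0.088  85.666 -39.168] F [-0.624  0.473 -0.704] 84.96344840756687
ty [ 1.     0.003 -0.001] tz [ 0.003 -1.     0.001]
```

View pics/wrist6.png

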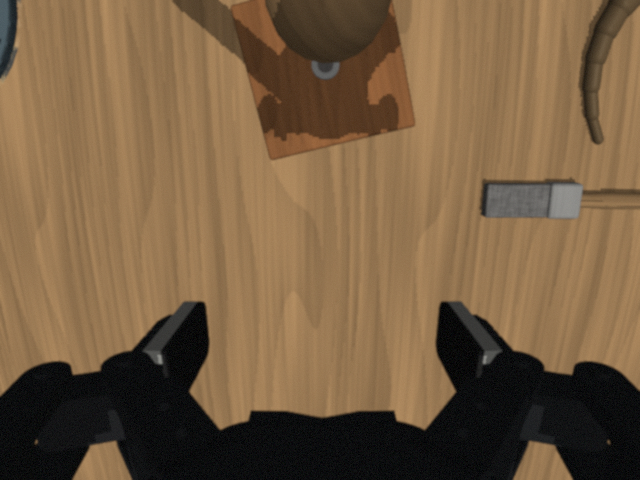

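```bash
python3 - <<'E'
from plant import robot
from h import *
m=robot.camera_model("wrist")
for p in [(326,67),(271,159),(413,125)]: print(onz(m,p,28))
E
python3 -m inch '[[[0.085,0.04,0,0,0],[0.085,0.08,0,0,0],[0.085,0.12,0,0,0],[0.085,0.16,0,0,0],[0.085,0.2,0,0,0],[0.085,0.24,0,0,0],[0.085,0.28,0,0,0],[0.085,0.303,0,0,0]]]'
python3 -m inch '[[[0.085,0,0,0,0],[0.085,0,0,-0.01,0],[0.085,0,0,-0.02,0]]]'
```

```text
[459.71556166 -78.11406215  28.        ]
[ 401.49864497 -171.0365432    28.        ]
[ 551.55087555 -134.85406919   28.        ]
time: 8.88
eef_pos: [454.5, -210.7, 27.4]
tcp_rot: [-131.2, 89.7, 139.3]
contact_force: [0.5, 1.0, 0.4]
opening: 85.2
time: 9.13
eef_pos: [457.7, -193.5, 32.9]
tcp_rot: [58.9, 89.9, -30.6]
contact_force: [-0.1, -0.3, -0.1]
opening: 84.9
```

```bash
python3 -m inch '[[[0.085,0.006,0,-0.006,0],[0.085,0.006,0,-0.013,0],[0.085,0.006,0,-0.02,0],[0.085,0.006,0,-0.027,0],[0.085,0.006,0,-0.034,0],[0.085,0.006,0,-0.041,0],[0.085,0.006,0,-0.048,0],[0.085,0.006,0,-0.055,0]]]'
python3 -m inch '[[[0.085,0,0,-0.008,0],[0.085,0,0,-0.016,0],[0.085,0,0,-0.024,0],[0.085,0,0,-0.032,0],[0.085,0,0,-0.04,0],[0.085,0,0,-0.048,0],[0.085,0,0,-0.056,0],[0.085,0,0,-0.056,0]]]'
python3 look.py 7 wrist side; python3 up.py 459 -30 5
```

```text
time: 9.8
eef_pos: [456.1, -138.3, 25.4]
tcp_rot: [4.9, 90.0, -84.6]
contact_force: [-1.7, -3.6, 2.0]
opening: 85.0
time: 10.47
eef_pos: [455.0, -80.8, 25.0]
tcp_rot: [-137.6, 89.9, 132.9]
contact_force: [0.4, 0.2, -0.2]
opening: 85.0
10.4667 [455.018 -80.814  24.95 ] [-24.868  17.148 115.826   0.06   47.133 -25.424] F [ 0.362  0.158 -0.213] 84.97112746866578
ty [ 1.     0.009 -0.001] tz [ 0.009 -1.    -0.001]
scene [[344.5, 218.3], [308.9, 243.4], [339.9, 277.4]] [[342.2, 245.0]] [[345.7, 193.1]]
  corner [397.  -74.3]
  corner [553.8 -70.7]
  corner [560.8  92.9]
  o [474.5   3.8]
  top [474.7   9.8]
side [[306.6, 266.8], [270.7, 314.1], [321.7, 306.2], [263.1, 279.6]] [[288.5, 292.7]] []
  corner [555.9  94.3]
  corner [394.2 -63. ]
  corner [558.6 -79.1]
  corner [401.   81.4]
  o [469.4   3.9]
pose [475.4   7.6  -0.1] res [ 0.8  0.1 -0.7 -0.1  0.1 -2.   0.5  0.9 -0.7 -0.3  0.4  1.5  1.   2.2
 -1.5 -1.4 -2.  -1.1  1.5 -1.3]
```

View pics/wrist7.png

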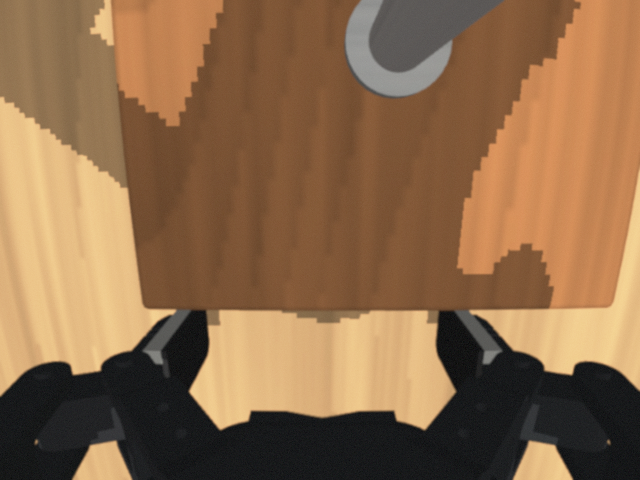

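View pics/side7.png

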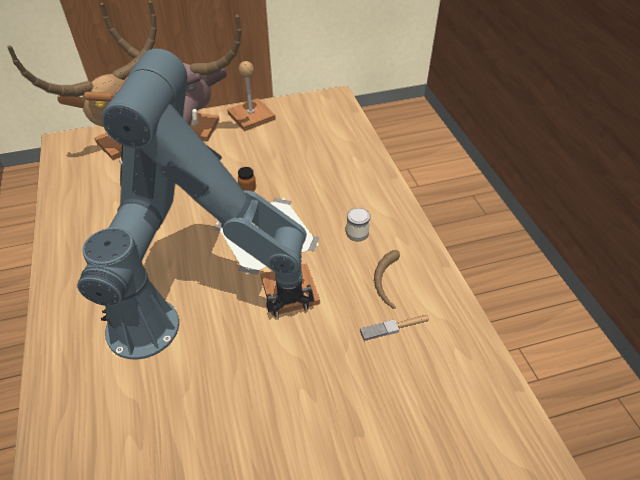

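The stand is now square to the fingers (the wrist view shows its back edge level at row 305) but sits 20 mm to the +x side of the tool: pose (475, 8). I'll back off, shift sideways, turn 3.4° and continue.

```bash
python3 -m inch '[[[0.085,0,0,0.012,0],[0.085,0,0.01,0.014,-0.06],[0.085,0,0.021,0.014,-0.06],[0.085,0,0.021,0.014,-0.06],[0.085,0,0.021,0.014,-0.06]]]'
python3 -m inch '[[[0.085,0,0,-0.006,0],[0.085,0,0,-0.013,0],[0.085,0,0,-0.021,0],[0.085,0,0,-0.029,0],[0.085,0,0,-0.038,0],[0.085,0,0,-0.048,0],[0.085,0,0,-0.058,0],[0.085,0,0,-0.068,0]]]'
python3 -m inch '[[[0.085,0,0,-0.01,0],[0.085,0,0,-0.02,0],[0.085,0,0,-0.03,0],[0.085,0,0,-0.04,0],[0.085,0,0,-0.05,0],[0.085,0,0,-0.06,0],[0.085,0,0,-0.068,0],[0.085,0,0,-0.068,0]]]'
python3 look.py 8 wrist side; python3 up.py 469 130 3
```

```text
time: 11.38
eef_pos: [477.0, -97.4, 25.3]
tcp_rot: [32.9, 90.0, -53.3]
contact_force: [0.4, -0.4, 0.1]
opening: 85.2
time: 12.05
eef_pos: [472.0, -27.6, 25.3]
tcp_rot: [-48.1, 90.0, -134.2]
contact_force: [0.2, -2.6, -0.5]
opening: 85.3
time: 12.72
eef_pos: [467.1, 40.8, 25.2]
tcp_rot: [-144.3, 89.9, 129.6]
contact_force: [-0.3, 0.7, -0.8]
opening: 85.1
12.7167 [467.081  40.778  25.174] [ -9.589  17.768 114.91    0.057  47.37  -13.589] F [-0.254  0.683 -0.831] 85.06223154482542
ty [ 0.998  0.069 -0.001] tz [ 0.069 -0.998 -0.001]
scene [[408.2, 266.6], [370.5, 239.5], [370.7, 298.7], [335.9, 268.8]] [[368.0, 267.9]] [[377.5, 215.4]]
  corner [367.5 202. ]
  corner [388.7  46.6]
  corner [538.1 211.6]
  corner [549.7  60.6]
  o [469.3 123.3]
  top [459.6 127.6]
side [[259.4, 284.7], [305.9, 276.9], [250.4, 253.5], [379.0, 270.6]] [[276.0, 265.7]] []
  corner [384.6  63.6]
  corner [541.8  52.1]
  corner [383.4 208.4]
  corner [787.4   8.7]
  o [456.5 128.7]
pose [461.8 130.1   2.9] res [ -1.4   2.6   0.5  -0.5   0.6   0.4  -0.3  -2.    3.2   0.1   0.    0.9
   1.5   3.9   0.9  -0.7  -1.4   0.8 -72.2   5.6   1.4  -0.6]
```

View pics/wrist8.png

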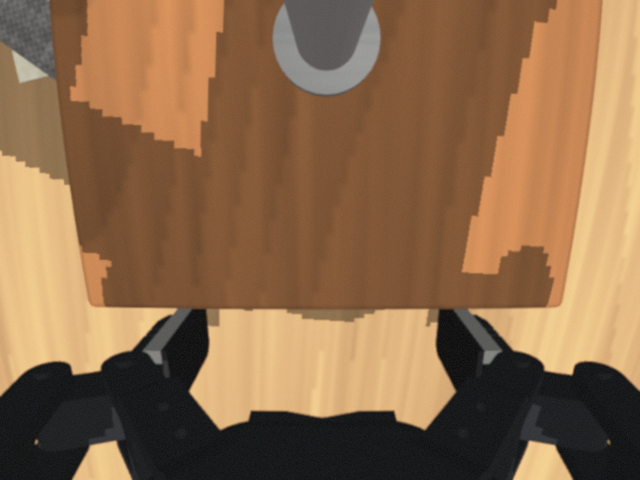

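Centred on the tube; the stand is at about (461, 131). 155 mm remain, nearly straight, so I'll steer about 2° back while pushing.

```bash
python3 -m inch '[[[0.085,0,0,-0.006,0.005],[0.085,0,0,-0.014,0.012],[0.085,0,0.001,-0.023,0.02],[0.085,0,0.001,-0.032,0.028],[0.085,0,0.002,-0.042,0.035],[0.085,0,0.003,-0.052,0.035],[0.085,0,0.003,-0.062,0.035],[0.085,0,0.003,-0.072,0.035]]]'
python3 -m inch '[[[0.085,0,0,-0.01,0],[0.085,0,0,-0.02,0],[0.085,0,0,-0.03,0],[0.085,0,0,-0.04,0],[0.085,0,0,-0.049,0],[0.085,0,0,-0.057,0],[0.085,0,0,-0.064,0],[0.085,0,0,-0.064,0]]]'
python3 look.py 9 wrist side; python3 up.py 457 267 3
```

```text
time: 13.88
eef_pos: [465.7, 112.0, 25.3]
tcp_rot: [38.9, 90.0, -49.2]
contact_force: [0.2, -3.0, 0.2]
opening: 84.7
time: 14.55
eef_pos: [463.4, 176.5, 25.3]
tcp_rot: [180.0, 90.0, 91.9]
contact_force: [-0.1, -0.4, -1.1]
opening: 85.0
14.55 [463.393 176.517  25.253] [  7.081  20.417 111.077   0.065  48.502   5.101] F [-0.109 -0.393 -1.093] 84.95741064340932
ty [0.999 0.034 0.   ] tz [ 0.034 -0.999 -0.001]
scene [[440.4, 296.2], [403.9, 265.6], [401.6, 329.8]] [[400.8, 297.6]] [[413.9, 243.4]]
  corner [366.8 344.1]
  corner [375.4 190.4]
  corner [538.9 349.2]
  o [464.4 268.4]
  top [448.6 260.6]
side [[243.7, 226.6], [294.6, 251.0], [249.7, 256.6], [282.5, 216.4]] [[266.2, 238.1]] [[283.7, 215.3]]
  corner [386.  344.7]
  corner [534.7 176.1]
  corner [378.2 194.9]
  corner [534.8 356.2]
  o [452.5 265. ]
  top [488.4  91.6]
pose [456.6 267.3  -0.2] res [ -1.4   2.6  -0.8  -0.4  -0.   -0.9   1.6  -1.6  -0.4   3.1  -2.6  -0.
  -0.3  -2.3  -0.1   1.6   1.1   1.6   1.   -0.7 -22.5 -34.6]
```

View pics/wrist9.png

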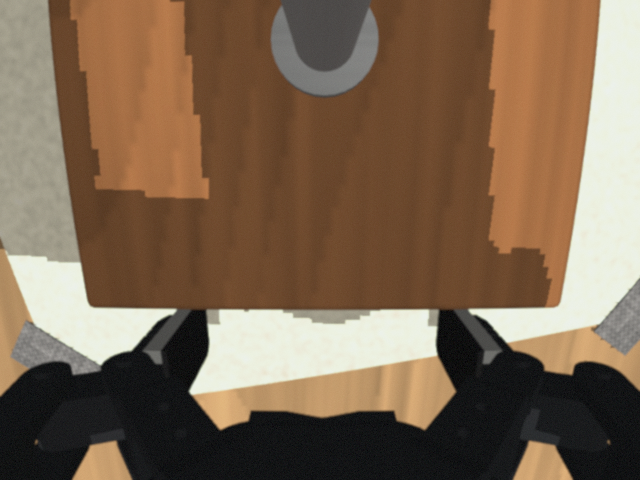

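The stand is at about (458, 267). 20 mm more, then I'll back off.

```bash
python3 -m inch '[[[0.085,0,0,-0.005,0],[0.085,0,0,-0.01,0],[0.085,0,0,-0.015,0],[0.085,0,0,-0.019,0],[0.085,0,0,-0.02,0],[0.085,0,0,-0.02,0]]]'
python3 -m inch '[[[0.085,0,0,0.02,0],[0.085,0,0,0.05,0],[0.085,0,0,0.09,0],[0.085,0,0,0.13,0],[0.085,-0.03,0,0.17,0],[0.085,-0.07,0,0.21,0],[0.085,-0.11,0,0.25,0],[0.085,-0.15,0,0.25,0]]]'
python3 -m inch '[[[0.085,-0.04,0,0,0],[0.085,-0.08,0,0,0],[0.085,-0.08,0,0,0],[0.085,-0.08,0,0,0]]]'
python3 look.py 10 wrist side scene; python3 up.py 457 287 3
```

```text
time: 15.55
eef_pos: [462.9, 195.7, 25.3]
tcp_rot: [168.4, 90.0, 80.3]
contact_force: [-0.2, -1.0, -0.2]
opening: 84.8
time: 16.22
eef_pos: [469.6, -45.7, 147.2]
tcp_rot: [-109.3, 89.9, 162.5]
contact_force: [0.8, 0.1, -0.7]
opening: 85.0
time: 16.55
eef_pos: [472.6, -43.9, 230.1]
tcp_rot: [73.2, 89.6, -14.9]
contact_force: [0.6, 0.9, -1.2]
opening: 85.1
16.55 [472.567 -43.942 230.073] [-19.704  -1.517 107.941   0.034  73.191 -21.597] F [ 0.639  0.912 -1.173] 85.08141813511152
ty [0.999 0.033 0.006] tz [ 0.033 -0.999  0.002]
scene [[406.2, 268.7], [367.1, 299.4], [407.2, 334.0], [442.1, 300.5]] [[405.5, 303.8]] [[416.8, 249.6]]
  corner [377.9 203.5]
  corner [548.2 206.3]
  corner [535.7 369.9]
  corner [373.8 358.1]
  o [468.5 293.3]
  top [457.  280.1]
side [[248.7, 253.8], [241.0, 226.1]] [[265.7, 237.9]] []
  corner [377.4 208.7]
  corner [377. 350.]
  o [451.  266.5]
pose [458.4 283.6   2.5] res [-1.6  0.   1.7 -1.  -0.5 -0.8  0.2  0.7  0.1 -4.   0.5  1.1  1.8  1.5
 -1.1 -1.8  1.  -3.7]
```

View pics/scene10.png

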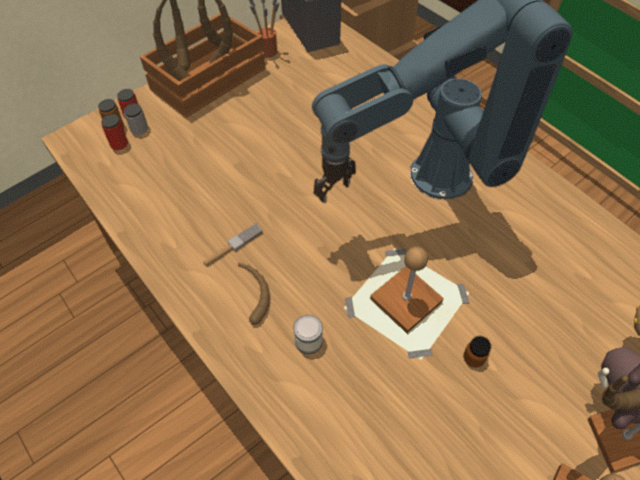

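View pics/side10.png

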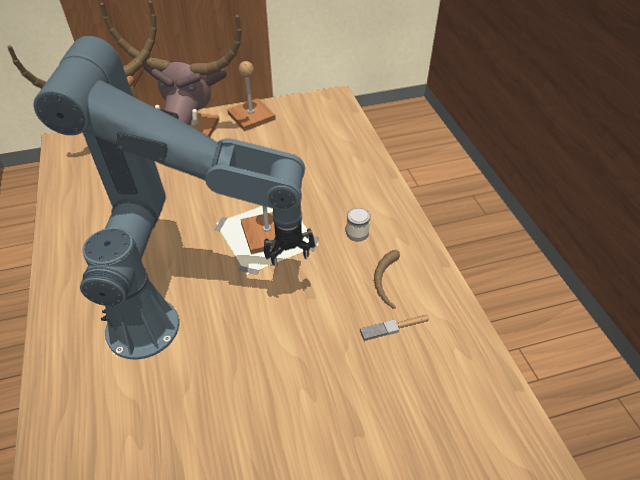

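View pics/wrist10.png

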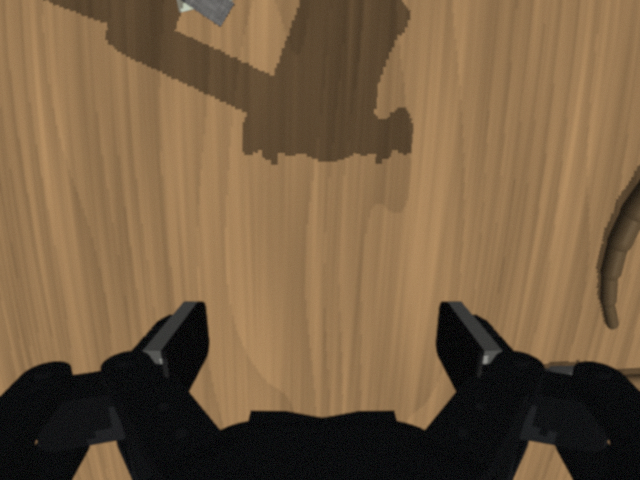

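The stand is upright on the sheet: its foot spans (370–442, 269–334) in the scene view, and the measured centre (458, 284) is about 4 mm from the sheet's (457, 287). The other objects sit where they were and the hand is clear.

```bash
python3 -m inch '[[[0.085,0,0,0,0],[0.085,0,0,0,0],[0.085,0,0,0,0]]]'; python3 -c "
from plant import robot
print(robot.sign_off())"
```

```text
time: 17.35
eef_pos: [470.8, -43.5, 227.1]
tcp_rot: [60.5, 90.0, -27.6]
contact_force: [0.5, -0.2, -0.5]
opening: 84.8
the job is handed in; nothing more can be done
None
```

The stand is upright on its foot in the middle of the sheet, and I handed the job in at about 17 s. The sign-off reports no verdict, so this rests on my own last measurements.

**What I did:** I pushed high on the tube side of the foot with nearly closed fingers until the stand fell upright. Then I pushed it along the bench from behind with open fingers, backing off once to re-centre behind it. I never gripped or lifted it.

**Last checks:**
- **Position:** the camera fit puts the foot's centre at (458, 284) mm. The finger position at the end of the last push gives about (460, 287). The sheet's centre is (457, 287), so the stand is about 3–4 mm off, against 25 mm allowed.
- **Other objects:** by eye, the horn, jar, tin and brush are where they started. I did not re-measure them, but nothing came near them.
- **Robot:** the hand is clear of everything, with only about 1 N of noise on the force reading.

**Disagreement:** in the last side view the arm hid part of the foot. Its network point for the stand's origin came out about 20 mm short in y, at 266. The scene-view corners, the two side-view corners that showed and the finger position all support the position above.

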